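# Load the tool carrier in running order

## Robot

A 6-joint arm with a two-finger parallel gripper is mounted at the origin on the work surface. World frame = base frame: x ahead of the robot, y to its left, z up, the work surface at z = 0. Lengths are in m, angles in degrees, forces in N, time in s.
With the tool pointing down it reaches from about 0.4 to 0.825 m from the base axis. Payload 7 kg.
Tool frame: the origin (TCP) lies at the very end of the fingers, on their centre line; the grasp point (between the pads) lies 19 mm behind it; x points along the fingers, z is the direction in which the jaws open and shut, and the axes are right-handed (so a half turn about x gives the same grasp; the last joint's range is limited). The gripper opens to 88 mm and grips with 3 to 60 N. Pads are 19 mm wide; open, the fingers measure 130 mm over their backs; the gripper's body (78 mm by 193 mm) begins 47 mm behind the grasp point.
Start: joints at [92.596, 20.546, 0.682, 0, -70.136, -16.507], TCP at [0.162, 0.655, 0.227] pointing down, gripper open.
Joint ranges: [-176.03, 176.03], [-82.01, 121.73], [-58.28, 71.71], [-173.87, 95.51], [-174.79, -0.11], [-173.66, 173.66]. Speed limits (degrees/s): [136.94, 136.94, 172.46, 180, 180, 180].

## Interface

Orientations are given as [roll, pitch, yaw] about the fixed x, y, z axes, in that order (R = Rz(yaw) Ry(pitch) Rx(roll)).
In Python, from plant import * gives the robot as it stands.
- The arm moves only by the tool arm_command, never from a script. Its argument "commands" is one flat list of numbers, 5 for each row, row after row: the shift along the tool's x, y, z in mm, then the turn about the tool's x in degrees, then the opening in per cent of the stroke, from 0 (shut) to 100 (fully open). A call has 1 to 5 rows; each row shifts and turns the pose as measured when the row begins, along the tool's axes as they then stand; what a row does not reach is not made up. A row lasts 1/8 s, in which the tool goes at most 62.5 mm and 10.7 degrees, less where a joint would pass 70% of its speed; a pose out of reach is approached as far as the arm can. A call is refused whole if a number of a shift passes 62.5 or a number of a turn 10.7, either way. A call with a gripper value outside its range is refused whole. The fingers move at their own pace and stop on an object; the grip force is fixed at half the most. Time passes only in rows, so rows that do not move let the fingers close. It gives the time, the measured TCP pose, the force and the opening at its end, in the units of the state.
- get_obs(): the state, without advancing time (a new reading comes with each control period).
- snapshot(name): name is "side" or "top" or "wrist"; returns a dict with "frame" (480x640x3 uint8, blue, green, red), "fov_y" (degrees; the focal length in pixels is half the picture's height over the tangent of half this angle, whatever the lens; pixels are square), "cx", "cy" (the principal point, pixels), "world_to_cam" (4x4, takes a point from world to camera coordinates). Camera axes: x right, y up, looking along -z (the intrinsics and any distortion apply to the point x, -y, -z); pixel columns grow to the right and rows downward; lengths in m; the calibration is good to about 2 mm. A picture is of the moment at which its call begins. There is no depth.
- close_job(): hands the job in, once; it reports no verdict.
The state is a dict: "clock": time; "joint_pos": joint angles; "qvel": joint speeds; "tau": joint torques, N m; "tool_pos": TCP position; "orientation": TCP orientation; "force": force on the tool from outside, world axes, zero at the start; "moment": the same for the moment, N m; "opening": finger opening in m.
Only numpy, scipy, OpenCV 4.12 (cv2) and the standard library are available. Lean on these libraries where they do the work, as an engineer would, in place of code of your own. Each camera call takes 0.05 s, during which the arm holds its last target. There are 200 camera calls.

## Task

The four tool holders stand in the bench stand in the order in which the job will run them. Move all four into the free pockets of the tool carrier, keeping the same order from left to right, and leave the probe that is already in the carrier undisturbed. Lower each one in gently, without dropping it, until it stands upright with its flange fully home on the carrier.

Things in the scene. Friction and masses are not known exactly. Their poses are not given: they have to be found in the camera images.
- collet_chuck_grip (a point): Collet chuck, 160 mm tall: steel nut d 34 (118 to 142 above the foot) on a body d 32, end mill d 10 on top. Below: flange d 46 (70 to 92 above the foot), cone d 31 to 17 (down to 22), stud d 16 to 11 (to 0). Loose tool holder, 0.4 to 0.9 kg, round; its turn does not matter. Point: on its axis, mid-grip, 126 above the foot, 56 above the flange's underside; z up its axis. All mm.
- drill_chuck_grip (a point): Drill chuck, 161 mm tall: black sleeve d 40 (96 to 136 above the foot), steel nose, thin drill on top. Below: flange d 46 (70 to 92 above the foot), cone d 31 to 17 (down to 22), stud d 16 to 11 (to 0). Loose tool holder, 0.4 to 0.9 kg, round; its turn does not matter. Point: on its axis, mid-grip, 126 above the foot, 56 above the flange's underside; z up its axis. All mm.
- face_mill_grip (a point): Face mill, 152 mm tall: wide cutter head d 50 (110 to 150 above the foot), five inserts round its flat top. Below: flange d 46 (70 to 92 above the foot), cone d 31 to 17 (down to 22), stud d 16 to 11 (to 0). Loose tool holder, 0.4 to 0.9 kg, round; its turn does not matter. Point: on its axis, mid-grip, 126 above the foot, 56 above the flange's underside; z up its axis. All mm.
- slim_holder_grip (a point): Slim holder, 160 mm tall: narrow dark cylinder d 25 (92 to 140 above the foot), pointed spotting drill on top. Below: flange d 46 (70 to 92 above the foot), cone d 31 to 17 (down to 22), stud d 16 to 11 (to 0). Loose tool holder, 0.4 to 0.9 kg, round; its turn does not matter. Point: on its axis, mid-grip, 126 above the foot, 56 above the flange's underside; z up its axis. All mm.
- socket_of_collet_chuck: Bench stand socket that holds the collet chuck at the start: grey plastic block 66 x 70 x 30 mm, bore 37. Origin: centre of its mouth, 85 mm up; x across the row, away from the robot; y along it, to the robot's left. Four sockets 80 mm apart make one row (order varies) on a steel stand 100 x 386 mm, not higher. Fixed; stand and carrier are one behind the other, either nearer.
- socket_of_drill_chuck: Bench stand socket that holds the drill chuck at the start: grey plastic block 66 x 70 x 30 mm, bore 37. Origin: centre of its mouth, 85 mm up; x across the row, away from the robot; y along it, to the robot's left. Four sockets 80 mm apart make one row (order varies) on a steel stand 100 x 386 mm, not higher. Fixed; stand and carrier are one behind the other, either nearer.
- socket_of_face_mill: Bench stand socket that holds the face mill at the start: grey plastic block 66 x 70 x 30 mm, bore 37. Origin: centre of its mouth, 85 mm up; x across the row, away from the robot; y along it, to the robot's left. Four sockets 80 mm apart make one row (order varies) on a steel stand 100 x 386 mm, not higher. Fixed; stand and carrier are one behind the other, either nearer.
- socket_of_slim_holder: Bench stand socket that holds the slim holder at the start: grey plastic block 66 x 70 x 30 mm, bore 37. Origin: centre of its mouth, 85 mm up; x across the row, away from the robot; y along it, to the robot's left. Four sockets 80 mm apart make one row (order varies) on a steel stand 100 x 386 mm, not higher. Fixed; stand and carrier are one behind the other, either nearer.
- carrier: Tool carrier, fixed: aluminium frame 92 x 464 mm, grey top plate 80 mm up, wire handles at the ends to 104 mm. Five bores d 37 at y +160, +80 (probe in it), 0, -80, -160 mm, x 0. Origin on the table under the row's middle; x across the row, away from the robot; y along it, to the robot's left. Home: flange on the plate, grip point 136 mm above the table.
- probe_mid (a point): Edge finder probe, loose, in the carrier's second pocket from the left, where it stays: square aluminium body 36 x 44 mm with a round white dial, thin stylus with a ball, 161 mm tall; stud, cone and flange as on the tools. Point: on its axis in the middle of the body, 126 mm above its foot, 136 mm above the table; z up.

How it is judged (in metres and radians):
At the end, for the whole second after the job is handed in: The four tools fill the carrier's free pockets in the left-to-right order of the bench stand: axis within 8 mm of the pocket's centre, flange home (grip point 130 to 141 mm above the table), within 0.08 rad of upright, at rest; the probe within 10 mm of its start and 0.08 rad of upright (x of collet_chuck_grip in the frame of carrier between -0.008 and 0.008 m and z of collet_chuck_grip in the frame of carrier between 0.13 and 0.141 m and angle between each of collet_chuck_grip, drill_chuck_grip, face_mill_grip, slim_holder_grip, probe_mid's own z axis and vertical below 0.08 rad and linear speed of each of collet_chuck, drill_chuck, face_mill, slim_holder below 0.02 m/s and angular speed of each of collet_chuck, drill_chuck, face_mill, slim_holder below 0.2 rad/s and ((y of collet_chuck_grip in the frame of carrier between 0.152 and 0.168 m and y of each of socket_of_drill_chuck, socket_of_face_mill, socket_of_slim_holder in the frame of socket_of_collet_chuck below 0 m) or (y of collet_chuck_grip in the frame of carrier between -0.008 and 0.008 m and y of socket_of_drill_chuck in the frame of socket_of_collet_chuck above 0 m and y of each of socket_of_face_mill, socket_of_slim_holder in the frame of socket_of_collet_chuck below 0 m) or (y of collet_chuck_grip in the frame of carrier between -0.008 and 0.008 m and y of each of socket_of_drill_chuck, socket_of_slim_holder in the frame of socket_of_collet_chuck below 0 m and y of socket_of_face_mill in the frame of socket_of_collet_chuck above 0 m) or (y of collet_chuck_grip in the frame of carrier between -0.008 and 0.008 m and y of each of socket_of_drill_chuck, socket_of_face_mill in the frame of socket_of_collet_chuck below 0 m and y of socket_of_slim_holder in the frame of socket_of_collet_chuck above 0 m) or (y of collet_chuck_grip in the frame of carrier between -0.088 and -0.072 m and y of each of socket_of_drill_chuck, socket_of_face_mill in the frame of socket_of_collet_chuck above 0 m and y of socket_of_slim_holder in the frame of socket_of_collet_chuck below 0 m) or (y of collet_chuck_grip in the frame of carrier between -0.088 and -0.072 m and y of each of socket_of_drill_chuck, socket_of_slim_holder in the frame of socket_of_collet_chuck above 0 m and y of socket_of_face_mill in the frame of socket_of_collet_chuck below 0 m) or (y of collet_chuck_grip in the frame of carrier between -0.088 and -0.072 m and y of socket_of_drill_chuck in the frame of socket_of_collet_chuck below 0 m and y of each of socket_of_face_mill, socket_of_slim_holder in the frame of socket_of_collet_chuck above 0 m) or (y of collet_chuck_grip in the frame of carrier between -0.168 and -0.152 m and y of each of socket_of_drill_chuck, socket_of_face_mill, socket_of_slim_holder in the frame of socket_of_collet_chuck above 0 m)) and x of drill_chuck_grip in the frame of carrier between -0.008 and 0.008 m and z of drill_chuck_grip in the frame of carrier between 0.13 and 0.141 m and ((y of drill_chuck_grip in the frame of carrier between 0.152 and 0.168 m and y of each of socket_of_collet_chuck, socket_of_face_mill, socket_of_slim_holder in the frame of socket_of_drill_chuck below 0 m) or (y of drill_chuck_grip in the frame of carrier between -0.008 and 0.008 m and y of socket_of_collet_chuck in the frame of socket_of_drill_chuck above 0 m and y of each of socket_of_face_mill, socket_of_slim_holder in the frame of socket_of_drill_chuck below 0 m) or (y of drill_chuck_grip in the frame of carrier between -0.008 and 0.008 m and y of each of socket_of_collet_chuck, socket_of_slim_holder in the frame of socket_of_drill_chuck below 0 m and y of socket_of_face_mill in the frame of socket_of_drill_chuck above 0 m) or (y of drill_chuck_grip in the frame of carrier between -0.008 and 0.008 m and y of each of socket_of_collet_chuck, socket_of_face_mill in the frame of socket_of_drill_chuck below 0 m and y of socket_of_slim_holder in the frame of socket_of_drill_chuck above 0 m) or (y of drill_chuck_grip in the frame of carrier between -0.088 and -0.072 m and y of each of socket_of_collet_chuck, socket_of_face_mill in the frame of socket_of_drill_chuck above 0 m and y of socket_of_slim_holder in the frame of socket_of_drill_chuck below 0 m) or (y of drill_chuck_grip in the frame of carrier between -0.088 and -0.072 m and y of each of socket_of_collet_chuck, socket_of_slim_holder in the frame of socket_of_drill_chuck above 0 m and y of socket_of_face_mill in the frame of socket_of_drill_chuck below 0 m) or (y of drill_chuck_grip in the frame of carrier between -0.088 and -0.072 m and y of socket_of_collet_chuck in the frame of socket_of_drill_chuck below 0 m and y of each of socket_of_face_mill, socket_of_slim_holder in the frame of socket_of_drill_chuck above 0 m) or (y of drill_chuck_grip in the frame of carrier between -0.168 and -0.152 m and y of each of socket_of_collet_chuck, socket_of_face_mill, socket_of_slim_holder in the frame of socket_of_drill_chuck above 0 m)) and x of face_mill_grip in the frame of carrier between -0.008 and 0.008 m and z of face_mill_grip in the frame of carrier between 0.13 and 0.141 m and ((y of face_mill_grip in the frame of carrier between 0.152 and 0.168 m and y of each of socket_of_collet_chuck, socket_of_drill_chuck, socket_of_slim_holder in the frame of socket_of_face_mill below 0 m) or (y of face_mill_grip in the frame of carrier between -0.008 and 0.008 m and y of socket_of_collet_chuck in the frame of socket_of_face_mill above 0 m and y of each of socket_of_drill_chuck, socket_of_slim_holder in the frame of socket_of_face_mill below 0 m) or (y of face_mill_grip in the frame of carrier between -0.008 and 0.008 m and y of each of socket_of_collet_chuck, socket_of_slim_holder in the frame of socket_of_face_mill below 0 m and y of socket_of_drill_chuck in the frame of socket_of_face_mill above 0 m) or (y of face_mill_grip in the frame of carrier between -0.008 and 0.008 m and y of each of socket_of_collet_chuck, socket_of_drill_chuck in the frame of socket_of_face_mill below 0 m and y of socket_of_slim_holder in the frame of socket_of_face_mill above 0 m) or (y of face_mill_grip in the frame of carrier between -0.088 and -0.072 m and y of each of socket_of_collet_chuck, socket_of_drill_chuck in the frame of socket_of_face_mill above 0 m and y of socket_of_slim_holder in the frame of socket_of_face_mill below 0 m) or (y of face_mill_grip in the frame of carrier between -0.088 and -0.072 m and y of each of socket_of_collet_chuck, socket_of_slim_holder in the frame of socket_of_face_mill above 0 m and y of socket_of_drill_chuck in the frame of socket_of_face_mill below 0 m) or (y of face_mill_grip in the frame of carrier between -0.088 and -0.072 m and y of socket_of_collet_chuck in the frame of socket_of_face_mill below 0 m and y of each of socket_of_drill_chuck, socket_of_slim_holder in the frame of socket_of_face_mill above 0 m) or (y of face_mill_grip in the frame of carrier between -0.168 and -0.152 m and y of each of socket_of_collet_chuck, socket_of_drill_chuck, socket_of_slim_holder in the frame of socket_of_face_mill above 0 m)) and x of slim_holder_grip in the frame of carrier between -0.008 and 0.008 m and z of slim_holder_grip in the frame of carrier between 0.13 and 0.141 m and ((y of slim_holder_grip in the frame of carrier between 0.152 and 0.168 m and y of each of socket_of_collet_chuck, socket_of_drill_chuck, socket_of_face_mill in the frame of socket_of_slim_holder below 0 m) or (y of slim_holder_grip in the frame of carrier between -0.008 and 0.008 m and y of socket_of_collet_chuck in the frame of socket_of_slim_holder above 0 m and y of each of socket_of_drill_chuck, socket_of_face_mill in the frame of socket_of_slim_holder below 0 m) or (y of slim_holder_grip in the frame of carrier between -0.008 and 0.008 m and y of each of socket_of_collet_chuck, socket_of_face_mill in the frame of socket_of_slim_holder below 0 m and y of socket_of_drill_chuck in the frame of socket_of_slim_holder above 0 m) or (y of slim_holder_grip in the frame of carrier between -0.008 and 0.008 m and y of each of socket_of_collet_chuck, socket_of_drill_chuck in the frame of socket_of_slim_holder below 0 m and y of socket_of_face_mill in the frame of socket_of_slim_holder above 0 m) or (y of slim_holder_grip in the frame of carrier between -0.088 and -0.072 m and y of each of socket_of_collet_chuck, socket_of_drill_chuck in the frame of socket_of_slim_holder above 0 m and y of socket_of_face_mill in the frame of socket_of_slim_holder below 0 m) or (y of slim_holder_grip in the frame of carrier between -0.088 and -0.072 m and y of each of socket_of_collet_chuck, socket_of_face_mill in the frame of socket_of_slim_holder above 0 m and y of socket_of_drill_chuck in the frame of socket_of_slim_holder below 0 m) or (y of slim_holder_grip in the frame of carrier between -0.088 and -0.072 m and y of socket_of_collet_chuck in the frame of socket_of_slim_holder below 0 m and y of each of socket_of_drill_chuck, socket_of_face_mill in the frame of socket_of_slim_holder above 0 m) or (y of slim_holder_grip in the frame of carrier between -0.168 and -0.152 m and y of each of socket_of_collet_chuck, socket_of_drill_chuck, socket_of_face_mill in the frame of socket_of_slim_holder above 0 m)) and distance of probe_mid from where it was at the start of the episode below 0.01 m); the robot touches nothing.
It fails at once if the collet chuck is dropped or slammed into the carrier (faster than 0.6 m/s while it is within 60 mm of its seat) (z of collet_chuck_grip in the frame of carrier between 0.1 and 0.196 m and x of collet_chuck_grip in the frame of carrier between -0.04 and 0.04 m and y of collet_chuck_grip in the frame of carrier between -0.2 and 0.2 m and linear speed of collet_chuck above 0.6 m/s).
It fails at once if the drill chuck is dropped or slammed into the carrier (faster than 0.6 m/s while it is within 60 mm of its seat) (z of drill_chuck_grip in the frame of carrier between 0.1 and 0.196 m and x of drill_chuck_grip in the frame of carrier between -0.04 and 0.04 m and y of drill_chuck_grip in the frame of carrier between -0.2 and 0.2 m and linear speed of drill_chuck above 0.6 m/s).
It fails at once if the face mill is dropped or slammed into the carrier (faster than 0.6 m/s while it is within 60 mm of its seat) (z of face_mill_grip in the frame of carrier between 0.1 and 0.196 m and x of face_mill_grip in the frame of carrier between -0.04 and 0.04 m and y of face_mill_grip in the frame of carrier between -0.2 and 0.2 m and linear speed of face_mill above 0.6 m/s).
It fails at once if the slim holder is dropped or slammed into the carrier (faster than 0.6 m/s while it is within 60 mm of its seat) (z of slim_holder_grip in the frame of carrier between 0.1 and 0.196 m and x of slim_holder_grip in the frame of carrier between -0.04 and 0.04 m and y of slim_holder_grip in the frame of carrier between -0.2 and 0.2 m and linear speed of slim_holder above 0.6 m/s).
It fails at once if the probe in the carrier is lifted, tipped or knocked out of place (moved more than 15 mm or tilted more than 0.2 rad) (distance of probe_mid from where it was at the start of the episode above 0.015 m or angle between probe_mid's own z axis and vertical above 0.2 rad).
It also fails if it takes over 96 s, if anything falls off the work surface, if the arm or the gripper's body presses on something with over 40 N, if the wrist force passes 120 N, or if a joint passes its speed limit or range.

## Working session

There is one attempt and no reset: what is moved stays moved. The work goes in short steps, Python scripts to look and compute and a tool call to move; the robot and the scene stay as the last step left them, time stands still between calls to the robot, and variables do not carry over. Pictures are saved under pics/ and viewed, about 12 in all and at most 16, crops included, and the job is handed in when it is done.

Besides the shell and the picture viewer there is one more tool, called after "Call:" by a JSON object that holds its "method" and its "body". arm_command: Moves the arm, as the interface text tells. Its arguments: {"type":"object","properties":{"commands":{"type":"array"}},"required":["commands"]}

```bash
mkdir -p pics; ls; python3 - <<'E'
from plant import *
import cv2
for n in("top","side"):
    s=snapshot(n);cv2.imwrite(f"pics/{n}0.png",s["frame"]);print(n,s["fov_y"],s["cx"],s["cy"],s["world_to_cam"],[k for k in s])
o=get_obs();print(o)
E
```

```text
pics
top 46.580902504770215 318.9700865065958 232.023581287403 [[-0.0148625  -0.99963717  0.02246403 -0.01998496]
 [ 0.98800264 -0.01122817  0.15402831 -0.57056182]
 [-0.15372019  0.02448377  0.98781104 -0.82200205]
 [ 0.          0.          0.          1.        ]] ['frame', 'fov_y', 'cx', 'cy', 'world_to_cam']
side 55.49149373677397 320.2364313406023 241.24446978752835 [[-0.95184006 -0.30596458  0.01965139  0.50648708]
 [ 0.24321508 -0.71449595  0.65600455 -0.20232068]
 [-0.18667332  0.62919092  0.75450107 -0.64117245]
 [ 0.          0.          0.          1.        ]] ['frame', 'fov_y', 'cx', 'cy', 'world_to_cam']
{'clock': 0.1, 'joint_pos': array([ 9.25941495e+01,  2.05898400e+01,  6.38275645e-01, -1.76734567e-02,
       -7.01363565e+01, -1.65078418e+01]), 'qvel': array([-0.04375708, -0.02634405,  0.07278068,  0.10920755, -0.01590236,
       -0.04601448]), 'tau': array([-2.02723684e-03, -5.84166169e+01,  2.93750900e+01,  7.01558590e+00,
        1.01272931e-02, -4.95669417e-05]), 'tool_pos': array([0.16222164, 0.65475648, 0.22568258]), 'orientation': array([  5.80800421,  89.91052254, -98.11170602]), 'force': array([-0.61823435,  0.33914899, -0.26772125]), 'moment': array([ 0.00643033, -0.00569946, -0.04118998]), 'opening': 0.08742252297043773}
```

View pics/top0.png

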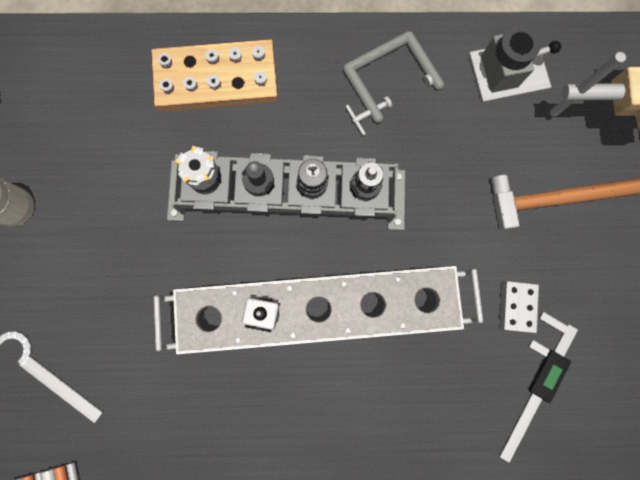

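View pics/side0.png

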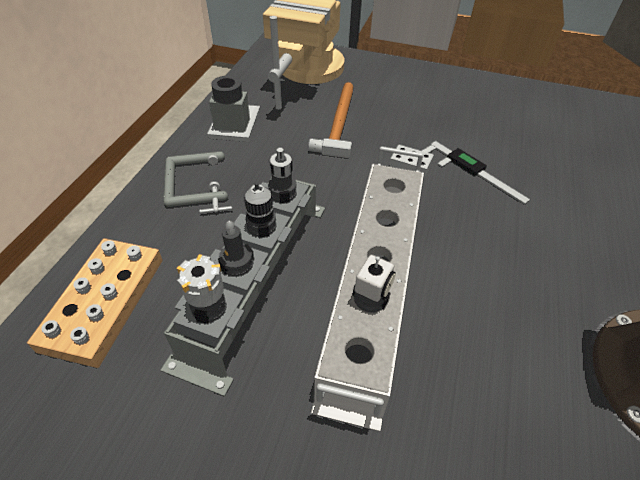

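The top picture shows the stand at the back and the carrier in front. From left to right the stand holds the face mill (197,165), slim holder (256,172), drill chuck (312,172) and collet chuck (371,173). The free bores are at about (209,318), (318,308), (373,304) and (427,299), and the probe is at (261,313). The side picture agrees with this order.

```bash
cat > h.py <<'E'
from plant import *
import cv2, numpy as np
from scipy.spatial.transform import Rotation as Ro
def K(s):
    f=240/np.tan(np.radians(s["fov_y"]/2)); return f,s["cx"],s["cy"]
def ray(s,u,v):
    f,cx,cy=K(s);M=s["world_to_cam"];R=M[:3,:3]
    return -R.T@M[:3,3], R.T@np.array([(u-cx)/f,-(v-cy)/f,-1])
def plane(s,u,v,z):
    c,d=ray(s,u,v);return (c+d*(z-c[2])/d[2])[:2]
def proj(s,P):
    f,cx,cy=K(s);M=s["world_to_cam"];p=M[:3,:3]@np.asarray(P)+M[:3,3]
    return cx+f*p[0]/-p[2], cy-f*p[1]/-p[2]
def snap(n,name):
    s=snapshot(n);cv2.imwrite(f"pics/{name}.png",s["frame"]);return s
def Rt(o): return Ro.from_euler("xyz",o["orientation"],degrees=True).as_matrix()
def go(target, yawz, o=None):
    """shift in tool mm and turn deg to put the GRASP point on target, tool z at heading yawz deg"""
    o=o or get_obs();R=Rt(o);g=o["tool_pos"]-0.019*R[:,0]
    th=np.degrees(np.arctan2(R[1,2],R[0,2]));t=-((yawz-th+180)%360-180)
    print("clock",round(o["clock"],2),"grasp",g.round(4),"heading",th.round(2),"tilt",np.degrees(np.arccos(-R[2,0])).round(2),"open",round(o["opening"],4),"F",o["force"].round(1))
    print("shift mm",(1000*R.T@(np.asarray(target)-g)).round(1),"turn",t.round(2))
E
cat > m.py <<'E'
from h import *
s=snapshot("top");g=cv2.cvtColor(s["frame"],cv2.COLOR_BGR2GRAY)
m=np.zeros_like(g);
pl=[]
for u,v in [(209,318),(318,308),(373,304),(427,299)]:
    w=(g[v-22:v+23,u-22:u+23]<95).astype(np.uint8)
    n,l,st,c=cv2.connectedComponentsWithStats(w)
    k=l[22,22] or 1+np.argmax(st[1:,4])
    cs,_=cv2.findContours((l==k).astype(np.uint8),cv2.RETR_EXTERNAL,cv2.CHAIN_APPROX_NONE)
    (a,b),ax,an=cv2.fitEllipse(max(cs,key=len));a+=u-22;b+=v-22
    p=plane(s,a,b,.08);pl.append(p);f=K(s)[0]
    print((round(a,1),round(b,1)),np.round(ax,1),p.round(4))
pl=np.array(pl);t=np.array([.16,0,-.08,-.16])
A=np.polyfit(t,pl,1);print("pitch",np.linalg.norm(A[0]),"origin",A[1],"yaw",np.degrees(np.arctan2(-A[0][0],A[0][1])),"res mm",(1000*(pl-np.outer(t,A[0])-A[1])).round(1))
E
python3 m.py
python3 - <<'E'
from h import *
s=snapshot("top");i=s["frame"]
cv2.imwrite("pics/crop1.png",cv2.resize(i[135:235,160:410],None,fx=3.2,fy=3.2,interpolation=cv2.INTER_CUBIC))
E
```

```text
(207.9, 318.7) [22.7 23.5] [0.4395 0.1361]
(318.5, 309.5) [22.8 23.5] [ 0.4505 -0.0243]
(373.0, 304.5) [22.7 23.3] [ 0.4565 -0.1041]
(427.1, 299.9) [22.3 23.8] [ 0.462  -0.1839]
pitch 1.0024485016786056 origin [ 0.45071061 -0.02405199] yaw 4.042128555862396 res mm [[ 0.1  0.1]
 [-0.2 -0.2]
 [ 0.1 -0.1]
 [ 0.   0.2]]
```

View pics/crop1.png

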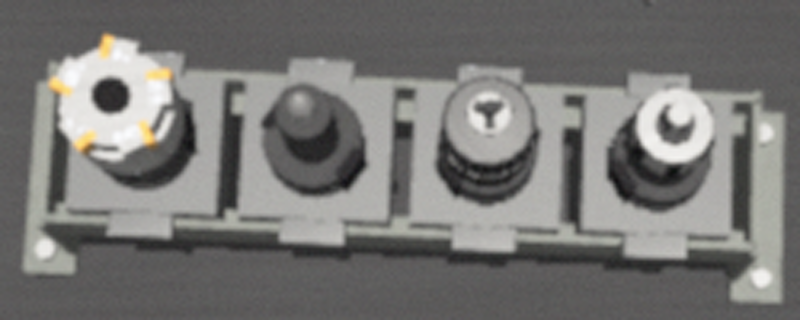

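The crop shows the four tools from above. The face mill's centre hole is at (110,96), the slim holder's body top at about (305,112), the drill chuck's nose at (490,116) and the collet nut's top at (675,127).

```bash
python3 - <<'E'
from h import *
s=snapshot("top")
P=[]
for (a,b),z in zip([(110,96),(305,113),(490,116),(675,127)],[.164,.157,.158,.157]):
    P.append(plane(s,(a+.5)/3.2+160-.5,(b+.5)/3.2+135-.5,z))
P=np.array(P);t=np.array([.12,.04,-.04,-.12]);A=np.polyfit(t,P,1)
print(P.round(4),np.linalg.norm(A[0]),A[1],np.degrees(np.arctan2(-A[0][0],A[0][1])),(1000*(P-np.outer(t,A[0])-A[1])).round(1))
b=[plane(s,a/3.2+160,c/3.2+135,.005) for a,c in [(43,248),(762,278)]];print(b)
go([P[0][0],P[0][1],.30],178)
E
```

```text
[[ 0.646   0.1435]
 [ 0.6398  0.0617]
 [ 0.6375 -0.0174]
 [ 0.6322 -0.0969]] 1.0018555332763655 [0.63884491 0.02273931] -3.127834545293609 [[ 0.6  0.7]
 [-1.3 -1. ]
 [ 0.8 -0.2]
 [-0.1  0.4]]
[array([0.61117904, 0.20759523]), array([ 0.5917135 , -0.15819003])]
clock 0.25 grasp [0.1622 0.655  0.2451] heading -103.91 tilt 0.04 open 0.0874 F [ 0.2 -0.2  0.7]
shift mm [-54.6 592.5 380.2] turn 78.09
```

Call:
{"method": "arm_command", "body": {"commands": [-20,0,0,10.7,100,-20,0,0,10.7,100,-20,0,0,10.7,100,0,0,0,10.7,100,0,0,0,10.7,100]}}

```text
clock: 0.88
tool_pos: [0.1621, 0.6545, 0.2869]
orientation: [60.0, 89.8, -97.9]
force: [0.6, 0.2, 0.4]
opening: 0.0873
```

Call:
{"method": "arm_command", "body": {"commands": [0,0,0,10.7,100,0,0,0,10.7,100,0,0,0,3.2,100]}}

```text
clock: 1.25
tool_pos: [0.1621, 0.6543, 0.2866]
orientation: [82.3, 89.8, -100.6]
force: [0.6, 0.1, -0.3]
opening: 0.0878
```

```bash
python3 - <<'E'
from h import *
go([.646,.1435,.30],178);print(get_obs()["joint_pos"])
E
```

```text
clock 1.25 grasp [0.1621 0.6543 0.3056] heading 177.15 tilt 0.2 open 0.0878 F [ 0.6  0.1 -0.3]
shift mm [   7.1  486.1 -508.7] turn -0.85
[ 9.25906051e+01  1.89703087e+01  6.14439189e+00 -4.66051995e-02
 -7.73686166e+01 -9.54294082e+01]
```

Call:
{"method": "arm_command", "body": {"commands": [0,40,-42,0,100,0,40,-42,0,100,0,40,-42,0,100,0,40,-42,0,100,0,40,-42,0,100]}}

```text
clock: 1.88
tool_pos: [0.3643, 0.4405, 0.2855]
orientation: [85.2, 89.7, -97.4]
force: [1.6, -0.0, 0.5]
opening: 0.0876
```

Call:
{"method": "arm_command", "body": {"commands": [0,40,-42,0,100,0,40,-42,0,100,0,40,-42,0,100,0,40,-42,0,100,0,40,-42,0,100]}}

```text
clock: 2.5
tool_pos: [0.5705, 0.2237, 0.2875]
orientation: [103.5, 89.8, -79.0]
force: [0.8, 0.6, 0.7]
opening: 0.0875
```

```bash
python3 - <<'E'
from h import *
go([.646,.1435,.30],178);print(get_obs()["joint_pos"])
snap("wrist","w1")
E
```

```text
clock 2.5 grasp [0.5704 0.2238 0.3065] heading 177.54 tilt 0.21 open 0.0875 F [0.8 0.6 0.7]
shift mm [  6.8  76.9 -78.9] turn -0.46
[ 39.77281445  12.90397111  -2.1349566    0.1887784  -75.06135472
 -42.28611503]
```

View pics/w1.png

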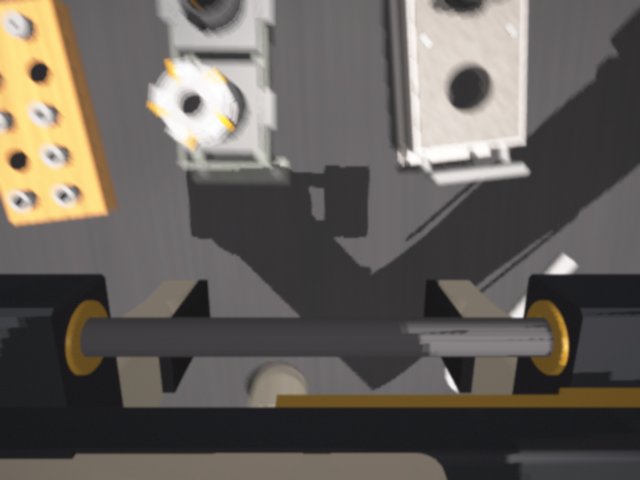

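The wrist picture shows the face mill's hole at (192,104) and the carrier's left bore at (468,88).

```bash
python3 - <<'E'
from h import *
s=snapshot("wrist")
print(plane(s,192,104,.164),plane(s,468,88,.08),s["fov_y"])
E
```

```text
[0.65068411 0.13313886] [0.44537997 0.12646055] 59.518663233546874
```

Call:
{"method": "arm_command", "body": {"commands": [0,40,-40,0,100,0,37,-39,0,100]}}

```text
clock: 2.85
tool_pos: [0.6479, 0.1407, 0.2875]
orientation: [98.5, 89.8, -84.0]
force: [0.3, 1.0, -0.5]
opening: 0.0878
```

```bash
python3 - <<'E'
from h import *
go([.6455,.1435,.145],178)
E
```

```text
clock 2.85 grasp [0.6478 0.1407 0.3065] heading 177.44 tilt 0.24 open 0.0878 F [ 0.3  1.  -0.5]
shift mm [161.5  -3.3   2.6] turn -0.56
```

```bash
python3 - <<'E'
from h import *
s=snap("side","s1")
print("side",plane(s,198.5,271,.164),plane(s,360,351,.08),plane(s,396,186,.08))
t=snapshot("top");w=snap("wrist","w2");print(s["cx"],w["cx"],w["cy"])
for z in(.08,.164,.25): print(z,"tcp proj", proj(w,[.6478,.1407,z]))
M=w["world_to_cam"];print("wrist cam pos",-M[:3,:3].T@M[:3,3])
E
```

```text
side [0.64584882 0.13758959] [0.43775348 0.1339797 ] [ 0.45711915 -0.18693376]
320.2364313406023 316.47315650692275 235.69732745984064
0.08 tcp proj (np.float64(318.91711859837415), np.float64(208.28833532054503))
0.164 tcp proj (np.float64(319.60433962566174), np.float64(232.01078626036656))
0.25 tcp proj (np.float64(320.86470058492745), np.float64(275.5176782724694))
wrist cam pos [0.64636562 0.06800344 0.44536861]
```

View pics/w2.png

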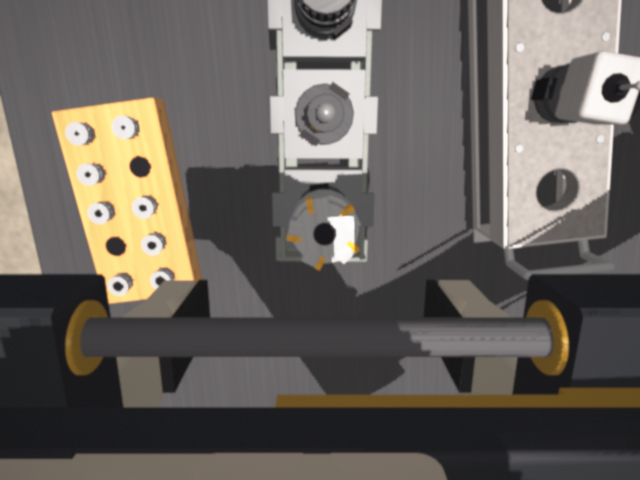

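The wrist picture shows the face mill's hole at (324,234). That puts it at about (0.645, 0.142), and the top view agrees. The wrist lens is only trustworthy near the middle of the picture.

Call:
{"method": "arm_command", "body": {"commands": [40,-2,3,0,100,40,0,0,0,100,40,0,0,0,100,25,0,0,0,100,15,0,0,0,100]}}

```text
clock: 3.62
tool_pos: [0.6435, 0.1458, 0.1246]
orientation: [152.5, 89.8, -30.1]
force: [0.4, -0.3, -0.2]
opening: 0.0877
```

```bash
python3 - <<'E'
from h import *
go([.645,.142,.141],178)
E
```

```text
clock 3.62 grasp [0.6435 0.1459 0.1436] heading 177.37 tilt 0.22 open 0.0877 F [ 0.4 -0.3 -0.2]
shift mm [ 2.6  3.8 -1.7] turn -0.63
```

Call:
{"method": "arm_command", "body": {"commands": [3,4,-1,0,100,0,0,0,0,60,0,0,0,0,0,0,0,0,0,0,0,0,0,0,0]}}

```text
clock: 4.25
tool_pos: [0.6453, 0.143, 0.1246]
orientation: [179.3, 89.6, -3.3]
force: [0.1, 0.5, 0.1]
opening: 0.0535
```

Call:
{"method": "arm_command", "body": {"commands": [0,0,0,0,0,0,0,0,0,0,-8,0,0,0,0,-15,0,0,0,0,-25,0,0,0,0]}}

```text
clock: 4.88
tool_pos: [0.6409, 0.1418, 0.1689]
orientation: [41.2, 89.7, -141.5]
force: [-0.7, 0.3, -8.4]
opening: 0.0497
```

Call:
{"method": "arm_command", "body": {"commands": [-30,0,0,0,0,-20,0,0,0,0,0,0,0,0,0]}}

```text
clock: 5.25
tool_pos: [0.6412, 0.1421, 0.2228]
orientation: [39.1, 89.8, -143.6]
force: [0.5, -0.4, -8.7]
opening: 0.0495
```

```bash
python3 - <<'E'
from h import *
go([.4395,.1362,.236],178)
s=snap("side","s2");w=snap("wrist","w3")
cv2.imwrite("pics/c2.png",np.hstack([cv2.resize(s["frame"],(400,300)),cv2.resize(w["frame"],(400,300))]))
E
```

```text
clock 5.25 grasp [0.6413 0.1421 0.2418] heading 177.31 tilt 0.24 open 0.0495 F [ 0.5 -0.4 -8.7]
shift mm [  6.5  15.3 201.3] turn -0.69
```

View pics/c2.png

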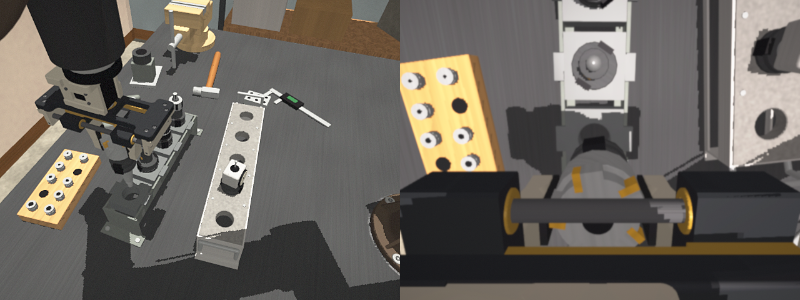

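The face mill is held: opening 49.5 mm, about 8.7 N of weight. Its socket is empty in the side view. Next I move it above the left bore.

Call:
{"method": "arm_command", "body": {"commands": [0,4,50,-0.7,0,0,4,50,0,0,0,4,50,0,0,0,3,40,0,0,0,0,0,0,0]}}

```text
clock: 5.98
tool_pos: [0.4402, 0.1311, 0.2135]
orientation: [27.1, 88.8, -155.0]
force: [0.7, -0.1, -8.7]
opening: 0.0496
```

```bash
python3 - <<'E'
from h import *
go([.4395,.1362,.236],178)
o=get_obs();w=snap("wrist","w4");s=snap("side","s4")
x,y=o["tool_pos"][:2];z=o["tool_pos"][2]+.019+.024
print(proj(w,[x,y,z]),proj(w,[x,y+.005,z]))
cv2.imwrite("pics/c4.png",np.hstack([w["frame"][260:420,220:420],s["frame"][160:480:2,260:660:2]][:1]))
t=snapshot("top")["frame"];cv2.imwrite("pics/c4.png",cv2.resize(np.hstack([w["frame"][200:420,200:420],s["frame"][190:410,240:460],t[210:430,120:340]]),None,fx=1.2,fy=1.2))
E
```

```text
clock 5.97 grasp [0.4405 0.1313 0.2325] heading 177.88 tilt 1.21 open 0.0496 F [ 0.7 -0.1 -8.7]
shift mm [-3.5 -4.8  1.3] turn -0.12
(np.float64(320.7505076110495), np.float64(357.06285565075393)) (np.float64(321.30515504647155), np.float64(371.2987617015167))
```

View pics/c4.png

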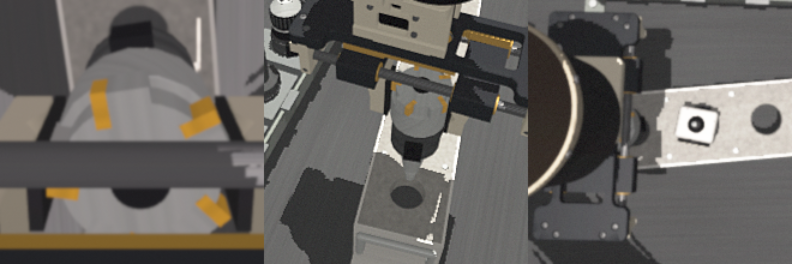

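The face mill hangs over the left bore. In the wrist view its hole is at about (317,355), against (321,357) predicted, so it is centred in the pads to within about 2 mm. Now I correct the position and check the tilt.

Call:
{"method": "arm_command", "body": {"commands": [0,-5,1,0,0,0,0,0,0,0]}}

```text
clock: 6.38
tool_pos: [0.4438, 0.1378, 0.2132]
orientation: [30.4, 88.8, -151.9]
force: [0.9, -0.9, -9.0]
opening: 0.0496
```

```bash
python3 - <<'E'
from h import *
go([.4395,.1362,.136],180);R=Rt(get_obs());print(R[:,0].round(4),get_obs()["joint_pos"].round(2))
E
```

```text
clock 6.38 grasp [0.4442 0.1379 0.2322] heading 177.78 tilt 1.16 open 0.0496 F [ 0.9 -0.9 -9. ]
shift mm [96.3  0.9  2.9] turn -2.22
[-0.0179 -0.0096 -0.9998] [ 41.38   1.69 -24.98  -0.3  -64.47 -43.46]
```

Call:
{"method": "arm_command", "body": {"commands": [10,1,3,0,0,8,0,0,0,0,0,0,0,0,0]}}

```text
clock: 6.75
tool_pos: [0.4403, 0.1363, 0.1929]
orientation: [31.1, 88.7, -151.2]
force: [1.1, -0.2, -9.9]
opening: 0.0498
```

```bash
python3 - <<'E'
from h import *
go([.4403,.1366,.136],180)
E
```

```text
clock 6.75 grasp [0.4406 0.1366 0.2119] heading 177.73 tilt 1.29 open 0.0498 F [ 1.1 -0.2 -9.9]
shift mm [75.9 -0.9 -1.1] turn -2.27
```

Call:
{"method": "arm_command", "body": {"commands": [15,0,0,0,0,15,0,0,0,0,15,0,0,0,0,10,0,0,0,0,0,0,0,0,0]}}

```text
clock: 7.38
tool_pos: [0.439, 0.1355, 0.1339]
orientation: [31.2, 88.7, -151.0]
force: [0.0, -1.6, -8.6]
opening: 0.0497
```

```bash
python3 - <<'E'
from h import *
go([.4398,.1362,.136],180)
E
```

```text
clock 7.38 grasp [0.4394 0.1357 0.1529] heading 177.72 tilt 1.31 open 0.0497 F [ 0.  -1.6 -8.6]
shift mm [16.8 -0.7 -0.7] turn -2.28
```

Call:
{"method": "arm_command", "body": {"commands": [7,0,0,0,0,5,0,0,0,0,0,0,0,0,0]}}

```text
clock: 7.75
tool_pos: [0.4395, 0.1358, 0.1219]
orientation: [31.2, 88.8, -151.1]
force: [-0.9, -0.1, -9.0]
opening: 0.0494
```

Call:
{"method": "arm_command", "body": {"commands": [3,0,0,0,0,0,0,0,0,0]}}

```text
clock: 8.0
tool_pos: [0.4403, 0.1361, 0.1208]
orientation: [32.6, 88.9, -149.6]
force: [0.1, -0.3, -8.7]
opening: 0.0497
```

Call:
{"method": "arm_command", "body": {"commands": [3,0,0,0,0,0,0,0,0,0]}}

```text
clock: 8.25
tool_pos: [0.4408, 0.1363, 0.1208]
orientation: [35.0, 89.0, -147.1]
force: [-0.1, -0.5, -9.5]
opening: 0.0495
```

Call:
{"method": "arm_command", "body": {"commands": [2,0,0,0,0,0,0,0,0,0]}}

```text
clock: 8.5
tool_pos: [0.4411, 0.1364, 0.1205]
orientation: [36.6, 89.1, -145.5]
force: [-1.2, 0.7, -8.6]
opening: 0.0495
```

```bash
python3 - <<'E'
from h import *
go([.4398,.1362,.136],180);o=get_obs();print(o["moment"],o["tau"].round(1),o["joint_pos"].round(2))
s=snap("side","s5");w=snap("wrist","w5")
cv2.imwrite("pics/c5.png",np.hstack([cv2.resize(s["frame"][260:460,280:480],(600,600),interpolation=cv2.INTER_CUBIC)]))
E
```

```text
clock 8.5 grasp [0.4413 0.1365 0.1395] heading 177.92 tilt 0.91 open 0.0495 F [-1.2  0.7 -8.6]
shift mm [3.5 0.4 1.5] turn -2.08
[0.27036425 0.14873588 0.00300999] [ -0.3 -36.9  27.1   7.3   0.   -0. ] [ 41.62   6.77 -33.13  -0.14 -51.   -43.61]
```

View pics/c5.png

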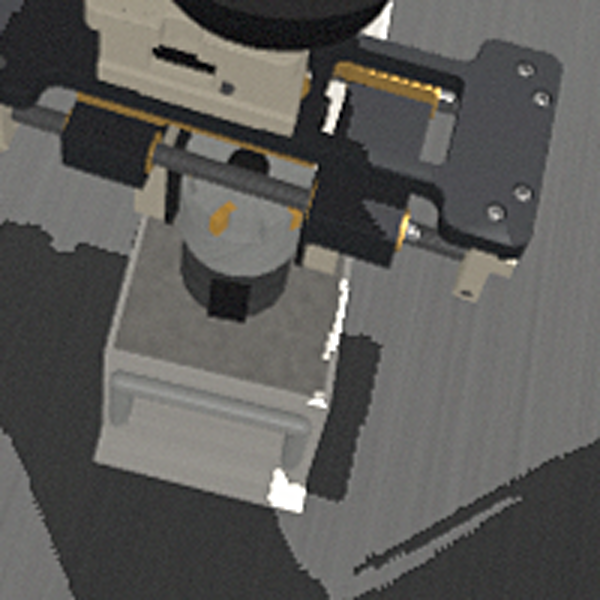

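The flange looks seated on the plate. The tool has stopped descending and the tilt is easing, so I release it.

Call:
{"method": "arm_command", "body": {"commands": [0,0,0,0,60,0,0,0,0,65,0,0,0,0,100,0,0,0,0,100]}}

```text
clock: 9.1
tool_pos: [0.4437, 0.1375, 0.1214]
orientation: [43.6, 89.3, -138.4]
force: [0.4, -0.3, -0.1]
opening: 0.0719
```

```bash
python3 - <<'E'
from h import *
go([.6400,.0622,.25],180)
E
```

```text
clock 9.1 grasp [0.4439 0.1376 0.1404] heading 177.99 tilt 0.66 open 0.0719 F [ 0.4 -0.3 -0.1]
shift mm [-110.7   69.4 -197.7] turn -2.01
```

Call:
{"method": "arm_command", "body": {"commands": [0,0,0,0,100,-20,0,0,0,100,-40,0,0,-2,100,-50,0,0,0,100,0,10,-40,0,100]}}

```text
clock: 9.72
tool_pos: [0.4846, 0.1286, 0.2354]
orientation: [47.2, 89.4, -132.6]
force: [0.2, 1.7, -0.7]
opening: 0.088
```

Call:
{"method": "arm_command", "body": {"commands": [0,20,-50,0,100,0,20,-50,0,100,0,20,-50,0,100,0,0,0,0,100]}}

```text
clock: 10.22
tool_pos: [0.6418, 0.0672, 0.2351]
orientation: [53.6, 89.5, -126.1]
force: [-1.8, -0.4, -0.1]
opening: 0.088
```

```bash
python3 - <<'E'
from h import *
go([.6400,.0622,.145],180)
s=snap("side","s6");w=snap("wrist","w6")
g=get_obs();x,y=g["tool_pos"][:2]
print(proj(w,[x,y,.157]),proj(w,[x+.01,y,.157]),proj(w,[x,y+.01,.157]))
cv2.imwrite("pics/c6.png",np.hstack([s["frame"][240:440,280:480],w["frame"][80:280,220:420]]).repeat(2,0).repeat(2,1))
E
```

```text
clock 10.22 grasp [0.6419 0.0673 0.2541] heading -179.74 tilt 0.46 open 0.088 F [-1.8 -0.4 -0.1]
shift mm [109.2   4.4   1.4] turn 0.26
(np.float64(318.4560607486282), np.float64(247.58435272130293)) (np.float64(301.5189740227281), np.float64(247.53035505855973)) (np.float64(318.3579284813676), np.float64(263.65305464696945))
```

View pics/c6.png

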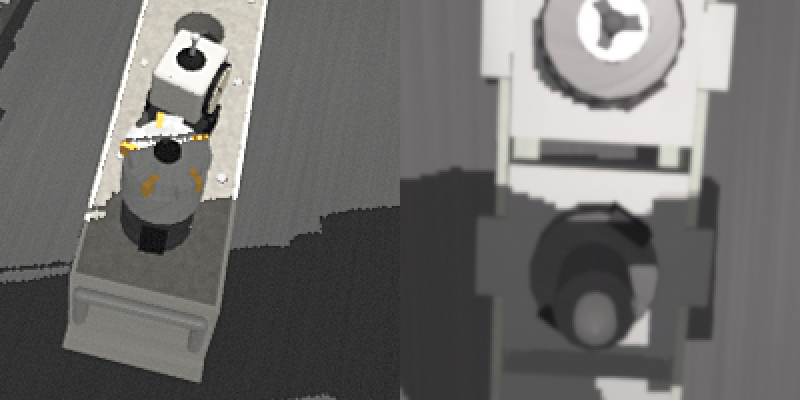

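The crop shows the face mill standing upright and seated in the left pocket, with the probe untouched. The slim holder's body top is at about (317,235) in the wrist view and its flange is centred at about (317,219).

```bash
python3 - <<'E'
from h import *
w=snapshot("wrist")
for p,z in [((317,235),.157),((317,219),.107),((317.5,239),.172)]: print(plane(w,*p,z))
go([.640,.061,.141],180)
E
```

```text
[0.63949634 0.06140224]
[0.63922788 0.06305043]
[0.63930811 0.05969671]
clock 10.38 grasp [0.6391 0.0689 0.2557] heading -179.61 tilt 0.37 open 0.0876 F [-0.9  0.1  0. ]
shift mm [114.8   7.3  -1.3] turn 0.39
```

Call:
{"method": "arm_command", "body": {"commands": [20,7,0,0,100,30,0,0,0,100,30,0,0,0,100,20,0,0,0,100,10,0,0,0,100]}}

```text
clock: 11.0
tool_pos: [0.6357, 0.0652, 0.1297]
orientation: [155.9, 89.7, -23.4]
force: [0.0, 0.8, 1.1]
opening: 0.088
```

```bash
python3 - <<'E'
from h import *
go([.6395,.0613,.141],180)
E
```

```text
clock 11.0 grasp [0.6356 0.0652 0.1487] heading -179.25 tilt 0.28 open 0.088 F [0.  0.8 1.1]
shift mm [ 7.7  4.  -3.8] turn 0.75
```

Call:
{"method": "arm_command", "body": {"commands": [8,4,-4,0,100,0,0,0,0,100]}}

```text
clock: 11.25
tool_pos: [0.6397, 0.0618, 0.1225]
orientation: [162.6, 89.7, -16.5]
force: [0.3, -0.7, 0.7]
opening: 0.0876
```

```bash
python3 - <<'E'
from h import *
go([.6395,.0613,.141],180)
E
```

```text
clock 11.25 grasp [0.6396 0.0619 0.1415] heading -179.15 tilt 0.34 open 0.0876 F [ 0.3 -0.7  0.7]
shift mm [0.5 0.6 0.1] turn 0.85
```

Call:
{"method": "arm_command", "body": {"commands": [0,0,0,0,20,0,0,0,0,0,0,0,0,0,0,0,0,0,0,0,0,0,0,0,0]}}

```text
clock: 11.88
tool_pos: [0.6408, 0.062, 0.1246]
orientation: [174.7, 89.5, -4.5]
force: [-0.6, -0.4, -0.5]
opening: 0.043
```

Call:
{"method": "arm_command", "body": {"commands": [0,0,0,0,0,0,0,0,0,0,0,0,0,0,0,-8,0,0,0,0,-15,0,0,0,0]}}

```text
clock: 12.5
tool_pos: [0.6387, 0.0616, 0.1463]
orientation: [150.7, 89.8, -28.5]
force: [0.8, 0.4, -4.1]
opening: 0.0247
```

Call:
{"method": "arm_command", "body": {"commands": [-25,0,0,0,0,-30,0,0,0,0,-25,0,0,0,0,0,0,0,0,0]}}

```text
clock: 13.0
tool_pos: [0.6386, 0.0619, 0.2326]
orientation: [171.4, 89.7, -7.8]
force: [-0.4, 0.5, -5.0]
opening: 0.0243
```

```bash
python3 - <<'E'
from h import *
go([.4508,-.0240,.240],180)
s=snap("side","s7");w=snap("wrist","w7")
g=get_obs();x,y=g["tool_pos"][:2];z=g["tool_pos"][2]+.019+.014
print(proj(w,[x,y,z]),proj(w,[x,y+.005,z]))
cv2.imwrite("pics/c7.png",np.hstack([s["frame"][120:400,140:420],w["frame"][150:430,180:460]]))
E
```

```text
clock 13.0 grasp [0.6385 0.0619 0.2516] heading -179.2 tilt 0.34 open 0.0243 F [-0.4  0.5 -5. ]
shift mm [ 10.5  83.2 189. ] turn 0.8
(np.float64(319.7234685618618), np.float64(339.42108115145925)) (np.float64(319.4977234610217), np.float64(352.65915534673405))
```

View pics/c7.png

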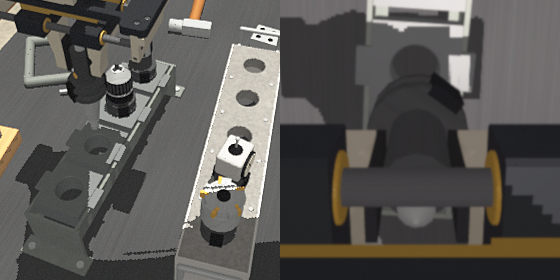

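The slim holder is held (opening 24 mm, 5 N) and its socket is empty. The middle bore is next.

Call:
{"method": "arm_command", "body": {"commands": [0,20,40,0,0,0,20,50,0,0,0,20,50,0,0,0,20,46,0,0,0,0,0,0,0]}}

```text
clock: 13.72
tool_pos: [0.4421, -0.0241, 0.221]
orientation: [19.8, 89.2, -159.5]
force: [1.2, 0.7, -3.4]
opening: 0.0242
```

```bash
python3 - <<'E'
from h import *
go([.4508,-.0240,.140],180);print(Rt(get_obs())[:,0].round(4))
E
```

```text
clock 13.72 grasp [ 0.4423 -0.024   0.24  ] heading -179.28 tilt 0.77 open 0.0242 F [ 1.2  0.7 -3.4]
shift mm [99.8 -0.4 -9.8] turn 0.72
[-0.0125 -0.0047 -0.9999]
```

Call:
{"method": "arm_command", "body": {"commands": [10,0,-9,0,0,10,0,0,0,0,0,0,0,0,0]}}

```text
clock: 14.1
tool_pos: [0.4517, -0.0238, 0.1974]
orientation: [18.7, 89.1, -160.6]
force: [-0.5, 0.9, -3.7]
opening: 0.0243
```

```bash
python3 - <<'E'
from h import *
go([.4512,-.0238,.140],180);print(Rt(get_obs())[:,0].round(4))
E
```

```text
clock 14.1 grasp [ 0.452  -0.0237  0.2164] heading -179.28 tilt 0.93 open 0.0243 F [-0.5  0.9 -3.7]
shift mm [76.4 -0.3 -0.4] turn 0.72
[-0.0153 -0.0054 -0.9999]
```

Call:
{"method": "arm_command", "body": {"commands": [15,0,0,0,0,15,0,0,0,0,15,0,0,0,0,12,0,0,0,0,0,0,0,0,0]}}

```text
clock: 14.72
tool_pos: [0.4529, -0.0233, 0.1368]
orientation: [21.1, 88.8, -158.1]
force: [0.2, 0.4, -3.2]
opening: 0.0243
```

Call:
{"method": "arm_command", "body": {"commands": [7,0,0,0,0,5,0,0,0,0,0,0,0,0,0]}}

```text
clock: 15.1
tool_pos: [0.4536, -0.0231, 0.1249]
orientation: [22.1, 88.9, -157.1]
force: [0.9, 0.6, -2.6]
opening: 0.0243
```

```bash
python3 - <<'E'
from h import *
go([.4512,-.0238,.1386],180);print(Rt(get_obs())[:,0].round(4))
E
```

```text
clock 15.1 grasp [ 0.4539 -0.023   0.1439] heading -179.22 tilt 1.07 open 0.0243 F [ 0.9  0.6 -2.6]
shift mm [5.3 0.7 2.7] turn 0.78
[-0.0173 -0.0073 -0.9998]
```

Call:
{"method": "arm_command", "body": {"commands": [3,0,2,0,0,2,0,1,0,0,0,0,0,0,0]}}

```text
clock: 15.48
tool_pos: [0.4505, -0.0232, 0.1201]
orientation: [22.6, 89.0, -156.6]
force: [-0.1, -0.2, -3.3]
opening: 0.0243
```

Call:
{"method": "arm_command", "body": {"commands": [2,0,0,0,0,0,0,0,0,0]}}

```text
clock: 15.72
tool_pos: [0.4511, -0.0234, 0.1202]
orientation: [26.6, 89.0, -152.6]
force: [0.0, -0.2, -3.7]
opening: 0.0247
```

Call:
{"method": "arm_command", "body": {"commands": [2,0,0,0,0,0,0,0,0,0]}}

```text
clock: 15.98
tool_pos: [0.4515, -0.0236, 0.12]
orientation: [30.3, 89.1, -148.8]
force: [-0.8, 0.3, -4.1]
opening: 0.0245
```

Call:
{"method": "arm_command", "body": {"commands": [0,0,0,0,32,0,0,0,0,36,0,0,0,0,100,0,0,0,0,100,0,0,0,0,100]}}

```text
clock: 16.6
tool_pos: [0.4526, -0.0235, 0.1202]
orientation: [34.1, 89.2, -144.9]
force: [0.6, -0.5, 0.4]
opening: 0.0558
```

Call:
{"method": "arm_command", "body": {"commands": [0,0,0,0,100,0,0,0,0,100,-20,0,0,0,100,-40,0,0,0,100,-50,0,0,0,100]}}

```text
clock: 17.23
tool_pos: [0.4514, -0.0232, 0.2293]
orientation: [27.1, 88.7, -152.0]
force: [1.9, -0.7, -0.6]
opening: 0.0871
```

```bash
python3 - <<'E'
from h import *
go([.6370,-.0175,.25],180)
E
```

```text
clock 17.23 grasp [ 0.4518 -0.023   0.2483] heading -179.11 tilt 1.32 open 0.0871 F [ 1.9 -0.7 -0.6]
shift mm [  -5.6   -2.6 -185.2] turn 0.89
```

Call:
{"method": "arm_command", "body": {"commands": [0,-1,-45,0,100,0,0,-50,0,100,0,0,-50,0,100,0,0,-40,0,100,0,0,0,0,100]}}

```text
clock: 17.85
tool_pos: [0.6443, -0.0187, 0.2323]
orientation: [38.6, 89.3, -140.4]
force: [-1.1, -0.4, -0.5]
opening: 0.0876
```

```bash
python3 - <<'E'
from h import *
go([.6370,-.0175,.141],180)
s=snap("side","s8");w=snap("wrist","w8")
cv2.imwrite("pics/c8.png",np.hstack([s["frame"][160:420,260:520],w["frame"][80:340,190:450]]).repeat(1,0))
E
```

```text
clock 17.85 grasp [ 0.6445 -0.0185  0.2513] heading -179.02 tilt 0.69 open 0.0876 F [-1.1 -0.4 -0.5]
shift mm [110.3  -2.    6.4] turn 0.98
```

View pics/c8.png

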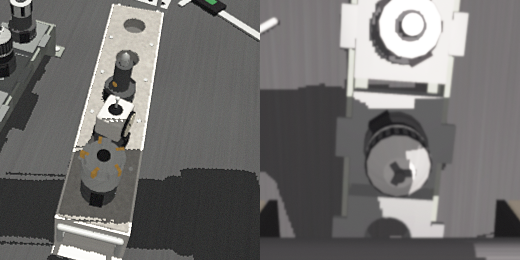

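The slim holder stands upright in the middle pocket. Its base in the side view is at about (380,252). The drill chuck's nose is at about (329,252) in the wrist view.

```bash
python3 - <<'E'
from h import *
w=snapshot("wrist")
for p,z in [((329,252),.162),((328,246),.151),((342,104),.157)]: print(plane(w,*p,z))
go([.637,-.018,.141],180)
E
```

```text
[ 0.6350083  -0.01787396]
[ 0.63520154 -0.01823913]
[ 0.62984911 -0.09930107]
clock 18.0 grasp [ 0.642  -0.0185  0.2527] heading -179.0 tilt 0.63 open 0.0878 F [-0.2  0.2  0.5]
shift mm [111.7  -1.4   4.1] turn 1.0
```

Call:
{"method": "arm_command", "body": {"commands": [20,-1,5,0,100,30,0,0,0,100,30,0,0,0,100,20,0,0,0,100,10,0,0,0,100]}}

```text
clock: 18.62
tool_pos: [0.6329, -0.018, 0.1264]
orientation: [80.6, 89.7, -98.3]
force: [-0.0, -0.8, 0.2]
opening: 0.0878
```

```bash
python3 - <<'E'
from h import *
go([.636,-.018,.141],180)
E
```

```text
clock 18.62 grasp [ 0.6329 -0.0179  0.1454] heading -178.91 tilt 0.29 open 0.0878 F [-0.  -0.8  0.2]
shift mm [ 4.4  0.1 -3.1] turn 1.09
```

Call:
{"method": "arm_command", "body": {"commands": [5,0,-3,0,100,0,0,0,0,40,0,0,0,0,0,0,0,0,0,0,0,0,0,0,0]}}

```text
clock: 19.25
tool_pos: [0.6369, -0.0177, 0.1242]
orientation: [125.8, 89.7, -53.1]
force: [-0.1, -0.7, 0.1]
opening: 0.0533
```

Call:
{"method": "arm_command", "body": {"commands": [0,0,0,0,0,0,0,0,0,0,0,0,0,0,0,0,0,0,0,0]}}

```text
clock: 19.75
tool_pos: [0.6361, -0.0178, 0.1244]
orientation: [114.7, 89.7, -64.2]
force: [-2.2, -0.4, 1.5]
opening: 0.0398
```

Call:
{"method": "arm_command", "body": {"commands": [-8,0,0,0,0,-15,0,0,0,0,-25,0,0,0,0,-30,0,0,0,0,-25,0,0,0,0]}}

```text
clock: 20.38
tool_pos: [0.6331, -0.0174, 0.227]
orientation: [30.6, 89.5, -148.3]
force: [0.4, 0.4, -6.8]
opening: 0.0396
```

```bash
python3 - <<'E'
from h import *
go([.4568,-.1038,.240],180)
E
```

```text
clock 20.38 grasp [ 0.6333 -0.0173  0.246 ] heading -178.96 tilt 0.51 open 0.0396 F [ 0.4  0.4 -6.8]
shift mm [  7.7  83.3 178. ] turn 1.04
```

Call:
{"method": "arm_command", "body": {"commands": [0,18,50,0,0,0,22,50,0,0,0,22,40,0,0,0,20,34,0,0,0,0,0,0,0]}}

```text
clock: 21.0
tool_pos: [0.4563, -0.1041, 0.2328]
orientation: [57.8, 89.8, -121.2]
force: [0.2, 0.5, -6.7]
opening: 0.0391
```

```bash
python3 - <<'E'
from h import *
go([.4571,-.1036,.140],180);print(Rt(get_obs())[:,0].round(4))
E
```

```text
clock 21.0 grasp [ 0.4563 -0.104   0.2518] heading -178.94 tilt 0.18 open 0.0391 F [ 0.2  0.5 -6.7]
shift mm [111.8  -0.7  -1. ] turn 1.06
[-0.0016 -0.0026 -1.    ]
```

Call:
{"method": "arm_command", "body": {"commands": [15,0,0,0,0,15,0,0,0,0,0,0,0,0,0]}}

```text
clock: 21.38
tool_pos: [0.4567, -0.1036, 0.2009]
orientation: [59.5, 89.9, -119.4]
force: [-0.4, -0.9, -7.6]
opening: 0.0393
```

```bash
python3 - <<'E'
from h import *
go([.4569,-.1036,.140],180);print(Rt(get_obs())[:,0].round(4))
E
```

```text
clock 21.38 grasp [ 0.4567 -0.1036  0.2199] heading -178.95 tilt 0.12 open 0.0393 F [-0.4 -0.9 -7.6]
shift mm [79.9 -0.1 -0.3] turn 1.05
[-0.0011 -0.0019 -1.    ]
```

Call:
{"method": "arm_command", "body": {"commands": [15,0,0,0,0,15,0,0,0,0,15,0,0,0,0,15,0,0,0,0,0,0,0,0,0]}}

```text
clock: 22.0
tool_pos: [0.4572, -0.1029, 0.135]
orientation: [26.9, 89.7, -151.9]
force: [0.3, -0.1, -6.0]
opening: 0.0394
```

Call:
{"method": "arm_command", "body": {"commands": [7,0,0,0,0,5,0,0,0,0,0,0,0,0,0]}}

```text
clock: 22.38
tool_pos: [0.458, -0.1029, 0.1228]
orientation: [33.4, 89.7, -145.5]
force: [-0.1, -0.3, -6.2]
opening: 0.0391
```

```bash
python3 - <<'E'
from h import *
go([.4569,-.1036,.1386],180);print(Rt(get_obs())[:,0].round(4))
E
```

```text
clock 22.38 grasp [ 0.458  -0.1028  0.1418] heading -178.84 tilt 0.29 open 0.0391 F [-0.1 -0.3 -6.2]
shift mm [3.2 0.7 1.1] turn 1.16
[-0.0042 -0.0029 -1.    ]
```

Call:
{"method": "arm_command", "body": {"commands": [3,0,1,0,0,0,0,0,0,0]}}

```text
clock: 22.62
tool_pos: [0.4573, -0.1029, 0.1201]
orientation: [42.0, 89.8, -136.9]
force: [0.4, 0.1, -6.4]
opening: 0.0394
```

Call:
{"method": "arm_command", "body": {"commands": [2,0,0,0,0,0,0,0,0,0]}}

```text
clock: 22.88
tool_pos: [0.4576, -0.1029, 0.1197]
orientation: [56.4, 89.8, -122.3]
force: [-1.1, -1.3, -6.8]
opening: 0.0393
```

Call:
{"method": "arm_command", "body": {"commands": [2,0,0,0,0,0,0,0,0,0]}}

```text
clock: 23.12
tool_pos: [0.4576, -0.103, 0.1197]
orientation: [69.0, 89.8, -109.8]
force: [-1.3, -1.0, -8.1]
opening: 0.0394
```

Seated at the same height as the other two, so I release and go for the collet chuck.

Call:
{"method": "arm_command", "body": {"commands": [0,0,0,0,49,0,0,0,0,53,0,0,0,0,100,0,0,0,0,100,0,0,0,0,100]}}

```text
clock: 23.75
tool_pos: [0.461, -0.103, 0.1214]
orientation: [141.5, 89.6, -37.2]
force: [0.1, 0.0, -0.9]
opening: 0.071
```

Call:
{"method": "arm_command", "body": {"commands": [0,0,0,0,100,0,0,0,0,100,-20,0,0,0,100,-40,0,0,0,100,-50,0,0,0,100]}}

```text
clock: 24.38
tool_pos: [0.4578, -0.1028, 0.2302]
orientation: [48.2, 89.6, -130.5]
force: [0.6, 1.8, 0.1]
opening: 0.0882
```

```bash
python3 - <<'E'
from h import *
go([.6315,-.0980,.25],180)
E
```

```text
clock 24.38 grasp [ 0.4579 -0.1027  0.2492] heading -178.71 tilt 0.37 open 0.0882 F [0.6 1.8 0.1]
shift mm [  -1.6   -0.8 -173.7] turn 1.29
```

Call:
{"method": "arm_command", "body": {"commands": [0,0,-45,0,100,0,0,-50,0,100,0,0,-50,0,100,0,0,-28,0,100,0,0,0,0,100]}}

```text
clock: 25.0
tool_pos: [0.638, -0.0987, 0.2362]
orientation: [148.5, 89.6, -30.2]
force: [-1.6, 0.9, -0.5]
opening: 0.0878
```

```bash
python3 - <<'E'
from h import *
go([.6315,-.0980,.141],180)
s=snap("side","s9");w=snap("wrist","w9")
cv2.imwrite("pics/c9.png",np.hstack([s["frame"][140:400,260:520],w["frame"][80:340,190:450]]).repeat(1,0))
E
```

```text
clock 25.0 grasp [ 0.6378 -0.0986  0.2552] heading -178.66 tilt 0.43 open 0.0878 F [-1.6  0.9 -0.5]
shift mm [114.2  -1.2   7.1] turn 1.34
```

View pics/c9.png

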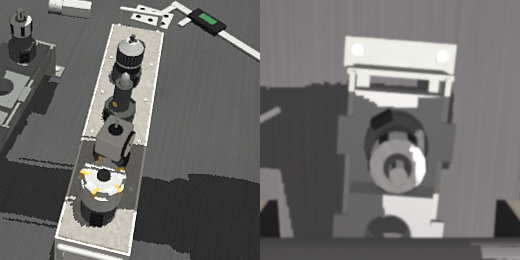

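The drill chuck is upright in the fourth pocket. The collet nut's top is at about (328,246) in the wrist view.

```bash
python3 - <<'E'
from h import *
w=snapshot("wrist")
for p,z in [((328,246),.157),((326,222),.107)]: print(plane(w,*p,z))
go([.631,-.098,.141],180)
E
```

```text
[ 0.63060292 -0.09875841]
[ 0.63111984 -0.10160119]
clock 25.15 grasp [ 0.6359 -0.0987  0.2563] heading -178.66 tilt 0.46 open 0.0876 F [-0.1  0.3 -0.7]
shift mm [115.2  -1.2   5.7] turn 1.34
```

Call:
{"method": "arm_command", "body": {"commands": [20,0,5,0,100,30,0,0,0,100,30,0,0,0,100,20,0,0,0,100,13,0,0,0,100]}}

```text
clock: 25.78
tool_pos: [0.6289, -0.0993, 0.1267]
orientation: [169.6, 89.1, -9.0]
force: [0.5, -0.0, -0.9]
opening: 0.0876
```

```bash
python3 - <<'E'
from h import *
go([.631,-.0985,.141],180)
E
```

```text
clock 25.77 grasp [ 0.6286 -0.0993  0.1457] heading -178.64 tilt 0.88 open 0.0876 F [ 0.5 -0.  -0.9]
shift mm [ 4.7 -0.7 -2.3] turn 1.36
```

Call:
{"method": "arm_command", "body": {"commands": [5,0,-2,0,100,0,0,0,0,40,0,0,0,0,0,0,0,0,0,0,0,0,0,0,0]}}

```text
clock: 26.4
tool_pos: [0.6316, -0.0993, 0.124]
orientation: [171.3, 88.9, -7.4]
force: [0.2, 0.1, -0.1]
opening: 0.0532
```

Call:
{"method": "arm_command", "body": {"commands": [0,0,0,0,0,0,0,0,0,0,0,0,0,0,0,0,0,0,0,0]}}

```text
clock: 26.9
tool_pos: [0.6318, -0.0993, 0.1243]
orientation: [171.4, 88.9, -7.3]
force: [-0.2, -0.6, 0.3]
opening: 0.0333
```

Call:
{"method": "arm_command", "body": {"commands": [-8,0,0,0,0,-15,0,0,0,0,-25,0,0,0,0,-30,0,0,0,0,-25,0,0,0,0]}}

```text
clock: 27.52
tool_pos: [0.6267, -0.0989, 0.2283]
orientation: [167.7, 89.4, -11.0]
force: [1.3, 0.2, -4.4]
opening: 0.033
```

```bash
python3 - <<'E'
from h import *
go([.4620,-.1838,.240],180);print(Rt(get_obs())[:,0].round(4))
E
```

```text
clock 27.52 grasp [ 0.6265 -0.0989  0.2473] heading -178.68 tilt 0.55 open 0.033 F [ 1.3  0.2 -4.4]
shift mm [  5.9  81.1 166.5] turn 1.32
[ 0.0094 -0.0018 -1.    ]
```

Call:
{"method": "arm_command", "body": {"commands": [0,18,45,0,0,0,22,48,0,0,0,22,40,0,0,0,18,30,0,0,0,0,0,0,0]}}

```text
clock: 28.15
tool_pos: [0.4612, -0.1843, 0.2324]
orientation: [174.9, 89.1, -3.7]
force: [0.8, -0.4, -4.6]
opening: 0.0329
```

```bash
python3 - <<'E'
from h import *
go([.4620,-.1838,.140],180);print(Rt(get_obs())[:,0].round(4))
E
```

```text
clock 28.15 grasp [ 0.4609 -0.1843  0.2514] heading -178.63 tilt 0.93 open 0.0329 F [ 0.8 -0.4 -4.6]
shift mm [111.4  -0.6   0.6] turn 1.37
[ 0.0161 -0.001  -0.9999]
```

Call:
{"method": "arm_command", "body": {"commands": [15,-0.5,0,0,0,15,0,0,0,0,0,0,0,0,0]}}

```text
clock: 28.52
tool_pos: [0.4624, -0.1831, 0.2006]
orientation: [176.9, 89.0, -1.7]
force: [-0.0, -0.9, -5.0]
opening: 0.0333
```

```bash
python3 - <<'E'
from h import *
go([.4620,-.1838,.140],180);print(Rt(get_obs())[:,0].round(4))
E
```

```text
clock 28.52 grasp [ 0.4621 -0.183   0.2196] heading -178.61 tilt 0.95 open 0.0333 F [-0.  -0.9 -5. ]
shift mm [79.6  0.7  1.5] turn 1.39
[ 1.660e-02 -5.000e-04 -9.999e-01]
```

Call:
{"method": "arm_command", "body": {"commands": [15,0.5,0.3,0,0,15,0,0.3,0,0,15,0,0.3,0,0,15,0,0.3,0,0,0,0,0,0,0]}}

```text
clock: 29.15
tool_pos: [0.4628, -0.1828, 0.1346]
orientation: [176.5, 89.3, -2.0]
force: [-0.2, 0.3, -5.1]
opening: 0.033
```

Call:
{"method": "arm_command", "body": {"commands": [7,0,0,0,0,5,0,0,0,0,0,0,0,0,0]}}

```text
clock: 29.52
tool_pos: [0.4629, -0.1831, 0.1223]
orientation: [172.3, 89.3, -6.2]
force: [-0.6, -1.4, -6.6]
opening: 0.0333
```

```bash
python3 - <<'E'
from h import *
go([.4620,-.1838,.1386],180);print(Rt(get_obs())[:,0].round(4))
E
```

```text
clock 29.52 grasp [ 0.4627 -0.1831  0.1413] heading -178.49 tilt 0.69 open 0.0333 F [-0.6 -1.4 -6.6]
shift mm [2.7 0.7 0.7] turn 1.51
[ 0.0119 -0.0013 -0.9999]
```

Call:
{"method": "arm_command", "body": {"commands": [3,0,1,0,0,0,0,0,0,0]}}

```text
clock: 29.78
tool_pos: [0.4624, -0.1833, 0.1197]
orientation: [172.5, 89.2, -6.0]
force: [-1.0, -0.3, -5.4]
opening: 0.0336
```

Call:
{"method": "arm_command", "body": {"commands": [2,0,0,0,0,0,0,0,0,0]}}

```text
clock: 30.02
tool_pos: [0.4625, -0.1835, 0.1197]
orientation: [170.0, 89.2, -8.5]
force: [-1.3, -0.3, -4.8]
opening: 0.0333
```

Call:
{"method": "arm_command", "body": {"commands": [2,0,0,0,0,0,0,0,0,0]}}

```text
clock: 30.28
tool_pos: [0.4627, -0.1836, 0.1196]
orientation: [167.8, 89.1, -10.6]
force: [-2.1, -0.2, -5.3]
opening: 0.0332
```

Call:
{"method": "arm_command", "body": {"commands": [0,0,0,0,42,0,0,0,0,46,0,0,0,0,100,0,0,0,0,100,0,0,0,0,100]}}

```text
clock: 30.9
tool_pos: [0.4658, -0.1837, 0.1206]
orientation: [169.2, 88.8, -9.2]
force: [0.8, 0.8, 1.1]
opening: 0.0646
```

Call:
{"method": "arm_command", "body": {"commands": [0,0,0,0,100,0,0,0,0,100,-20,0,0,0,100,-40,0,0,0,100,-50,0,0,0,100]}}

```text
clock: 31.52
tool_pos: [0.4609, -0.1831, 0.2292]
orientation: [165.1, 89.3, -13.3]
force: [1.3, 0.8, -0.4]
opening: 0.0879
```

Call:
{"method": "arm_command", "body": {"commands": [-20,0,-40,0,100,0,0,-50,0,100,0,0,-50,0,100,0,0,-50,0,100,0,0,0,0,100]}}

```text
clock: 32.15
tool_pos: [0.6577, -0.1778, 0.2588]
orientation: [169.8, 88.8, -8.6]
force: [-1.0, 0.0, -0.8]
opening: 0.0874
```

```bash
python3 - <<'E'
from h import *
t=snap("top","tf");s=snap("side","sf")
cv2.imwrite("pics/cf.png",np.hstack([cv2.resize(t["frame"][150:360,140:490],None,fx=1.4,fy=1.4)[:290],cv2.resize(s["frame"][110:400,280:480],(200,290))[:, :]]))
E
```

```text
(no output)
```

View pics/cf.png

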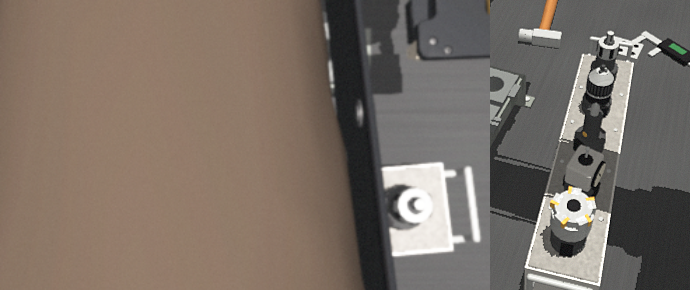

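All four tools and the probe appear in the carrier in the right order. One closer check: overlay the predicted tip positions for seated tools on the side view.

```bash
python3 - <<'E'
from h import *
s=snapshot("side");i=cv2.resize(s["frame"][110:400,300:460],None,fx=2,fy=2,interpolation=cv2.INTER_CUBIC)
o=np.array([.4507,-.0240]);a=np.radians(4.04);ya=np.array([-np.sin(a),np.cos(a)])
for y,z in [(.16,.160),(0,.170),(-.08,.171),(-.16,.170)]:
    for zz,c in((z,(0,0,255)),(.102,(0,255,0))):
        u,v=proj(s,[*(o+ya*y),zz]);cv2.circle(i,(round((u-300)*2),round((v-110)*2)),3,c,-1)
    if 1:
        for d in np.linspace(0,2*np.pi,60):
            u,v=proj(s,[*(o+ya*y+.023*np.array([np.cos(d),np.sin(d)])),.102]);cv2.circle(i,(round((u-300)*2),round((v-110)*2)),0,(0,255,0),-1)
cv2.imwrite("pics/ov.png",i)
print(get_obs()["clock"],get_obs()["force"])
E
```

```text
32.3 [-0.42396927 -0.29216361 -0.38481179]
```

View pics/ov.png

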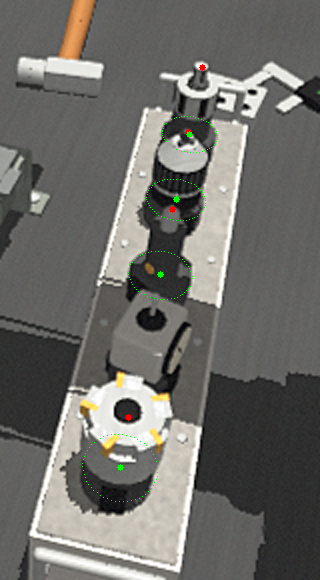

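The overlay matches: the predicted flange rings and tips lie on all four tools, and the probe is upright. I hand the job in.

```bash
python3 -c "
from plant import *
print(close_job())"
```

```text
the job is handed in; nothing more can be done
None
```

All four tool holders are in the carrier in the bench order, left to right: face mill, (probe), slim holder, drill chuck, collet chuck. I lowered each one in slow steps until it stopped going down, then released it and backed off. The job was handed in at about 32 s of the 96 s allowed, and no verdict was reported.

**Final checks:**
- **Seating:** In the last side view, the predicted flange rings and tips for fully seated tools lie on all four tools. They look upright.
- **Probe:** It looks upright and where it started, but I checked this by eye in the pictures only.
- **Robot:** It was clear of everything, and the measured force was about 0 N.

**Checks that disagreed or fell short:**
- **Wrist camera:** Early on, away from the middle of its picture, it differed from the top camera by about 10 mm. After that I used it only near its centre, where the two agreed to about 2 mm.
- **Wrist force at seating:** It barely changed when the tools touched down. I judged seating from the descent stopping at the same height each time (fingertips about 0.120 m up).
- **Final top view:** The arm hid all but the collet chuck, so the last check rests on the side view.

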